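# Find the concealed push catch and pop the top tray

### The arm

A 6-joint arm with a two-finger parallel gripper is mounted at the origin on the work surface. World frame = base frame: x ahead of the robot, y to its left, z up, the work surface at z = 0. Lengths are in m, angles in rad, forces in N, time in s.
With the tool pointing down it reaches from about 0.375 to 0.975 m from the base axis. Payload 3.8 kg.
Tool frame: the origin (TCP) lies at the very end of the fingers, on their centre line; the grasp point (between the pads) lies env.grasp_offset behind it (env.grasp_offset is the distance from the TCP to the grasp point, in m); z points along the fingers, x is the direction in which the jaws open and shut, and the axes are right-handed (so a half turn about z gives the same grasp; the last joint's range is limited). The gripper opens to 88 mm and grips with 3 to 60 N. Pads are 18 mm wide; open, the fingers measure 123 mm over their backs; the gripper's body (75 mm by 187 mm) begins 45 mm behind the grasp point.
Start: joints at [1.08, 0.264, 1.604, -0, 1.274, -0.037], TCP at [0.296, 0.607, 0.239] pointing down, gripper open.
Joint ranges: [-2.63, 2.63], [-0.94, 2.18], [0.31, 2.57], [-1.31, 4.45], [0, 2.66], [-2.55, 2.55]. Speed limits (rad/s): [2.57, 2.57, 3.14, 3.14, 3.14, 3.14].

### API

Orientations are given as a unit quaternion [x, y, z, w].
In Python, from bench import env, capture, camera_params, job gives the robot as it stands. The module is installed in compiled form; this text tells all that it offers.
- The arm moves only by the shell command python3 -m handwheel 'ROWS' [OPENING] [FORCE]. ROWS is JSON, one flat list of numbers, 4 for each row, row after row: the shift along the tool's x, y, z each as a share of 0.25 m, from -1 to 1, then the turn about the tool's z as a share of pi rad, from -1 to 1. In form: [tx, ty, tz, yaw, tx, ty, tz, yaw, ...]. A call has exactly 5 rows; each row is the pose to reach, as a shift and turn from the pose measured when the call began, along the tool's axes at that moment, turning the shorter way round; what a row does not reach only later rows make up. A row lasts 1/10 s, in which the tool goes at most 50 mm and 8.59 degrees, less where a joint would pass 70% of its speed; a pose out of reach is approached as far as the arm can. A call with a number of a shift or a turn outside -1 to 1 is refused whole. A call with a gripper value outside its range is refused whole. OPENING is the closure, from 0 (fully open) to 1 (shut), set as the call begins (- or left out, the last holds). The fingers move at their own pace and stop on an object; FORCE is the grip in N (left out, the last holds). Time passes only in rows, so rows that repeat a pose let the fingers close, or fill a call up. It gives the time, the measured TCP pose, the force and the opening at its end, in the units of the state.
- env.state(): the state, without advancing time (a new reading comes with each control period).
- capture(name): name is "scene" or "top" or "wrist"; returns (picture, depth): 480x640x3 uint8, blue, green, red; 480x640 float32, m along the optical axis (not along the pixel's ray), 0 where there is no reading.
- camera_params(name): a dict with "fx", "fy", "cx", "cy" (pixels), "k1" (the pictures are not rectified: a ray, as slopes to the right and down, at radius r is drawn at 1 + k1 r^2 times it, then the intrinsics apply), "rvec" (rotation vector, rad) and "tvec" (3), from world to camera coordinates, as OpenCV has them. Camera axes: x right, y down, z forward; pixel columns grow to the right and rows downward; lengths in m; the calibration is good to about 2 mm. A picture is of the moment at which its call begins: read the wrist's pose just before it. camera_params takes no time and is no camera call; for the wrist camera it gives the pose at the moment of the call.
- job.job_done(): hands the job in, once; it reports no verdict.
The state is a dict: "time": time; "q": joint angles; "joint_vel": joint speeds; "joint_torque": joint torques, N m; "tcp_pos": TCP position; "ee_rot": TCP orientation; "force": force on the tool from outside, world axes, zero at the start; "wrist_torque": the same for the moment, N m; "width": finger opening in m.
Only numpy, scipy, OpenCV 4.12 (cv2) and the standard library are available. Lean on these libraries where they do the work, as an engineer would, in place of code of your own. Each camera call takes 0.05 s, during which the arm holds its last target.

### The job

The top tray of the grey three-tier tray stack is kept shut by a concealed push catch: one of the five look-alike flush squares in the row on its flat cover is the catch, the other four are rigid. Feel across the squares with the fingertips for the one that gives, press it all the way in so that the tray springs out by itself, then let the square come back up and move clear. Do not touch the tray itself, and leave the flashlight, funnel and pail where they are.

Things in the scene. Friction and masses are not known exactly. Their poses are not given: they have to be found in the camera images.
- stack: Grey plastic stack of three trays fixed to the bench, 210 deep (its x), 300 wide (y), 205 high. Origin at the centre of its underside; x runs from its front (robot side) to its back, y left seen from the robot, z up. Flat cover at z = 205, crossed by two ribs 8 high at x = 45 and 102, the flashlight between them. Lower two tiers are open in front and back and hold stock.
- row (a point): Centre of the row of five squares, on their top face (stack x = -47, y = 0, z = 205; axes as the stack's). Each is 54 along x by 50 along y, flush with the cover, 2 mm dark seams between; centres at y = -104, -52, 0, 52, 104 of this point. One, at random, is the catch. Keep the shut fingers within 8 mm of a square's centre so that cover and neighbours do not stop them.
- catch (a joint): How far the catch square is pressed in, in m: 0 flush, 0.008 fully in. It is a spring: starts to move at about 1.5 N, fully in at about 5.5 N, and comes up again when let go. It frees the tray about 5.5 mm in.
- flashlight: Aluminium flashlight, loose, 142 long with a 38 mm head, lying roughly along the stack's y on the back of the cover, between the two ribs; its highest point is 38 above the cover. Origin under its middle on the cover, x along its length to the head. Not to be moved.
- funnel: Orange plastic funnel, loose, standing mouth down on the bench beside the stack, 114 across and 125 high. Origin at the centre of its underside. Not to be moved.
- pail: Empty white pail, loose, standing on the bench on the other side of the stack, about 170 across and 170 high. Origin at the centre of its underside. Not to be moved.
- tray: The top tray, 276 wide, its front board 286 wide (y) by 56 high, 6 thick. Origin at tray's mid underside, axes as the stack's. Shut: at x = 0 (to -1 mm), y = 0, z = 138 of the stack, front board's face at x = -98.5 with a 6 mm ridge near its top. Once the catch frees it, a spring slides it out to stack x = -50 mm (towards the robot) within about 1 s, and it stays there. Not to be touched.

How it is judged:
By the outcome, as a careful person would: the job done as asked, in the order asked, and still so for the second after the job is handed in, with the robot touching nothing.
It also fails if it takes over 48 s, if anything falls off the work surface, if the arm or the gripper's body presses on something with over 40 N, if the wrist force passes 120 N, or if a joint passes its speed limit or range.

## Working session

There is one attempt and no reset: what is moved stays moved. The work goes in short steps, Python scripts to look and compute and a shell command to move; the robot and the scene stay as the last step left them, time stands still between calls to the robot, and variables do not carry over. Pictures are saved under pics/ and viewed, and the job is handed in when it is done.

```bash
mkdir -p pics
python3 - <<'E'
from bench import env,capture,camera_params
import cv2,numpy as np
print(env.state(),env.grasp_offset)
for n in ["scene","top"]:
    p,d=capture(n); cv2.imwrite(f"pics/{n}0.png",p); np.savez(f"{n}0.npz",p=p,d=d,**{k:np.array(v) for k,v in camera_params(n).items()}); print(camera_params(n))
E
```

```text
{'time': 0.0, 'q': array([ 1.08010776e+00,  2.64751371e-01,  1.60531247e+00,  2.48661101e-05,
        1.27370630e+00, -3.68889088e-02]), 'joint_vel': array([-0.00117543,  0.0018387 , -0.00017578,  0.00048973, -0.00145302,
       -0.00041015]), 'joint_torque': array([-8.41609381e-04, -5.02129877e+01, -3.56870127e+01,  7.26983347e-02,
        2.95323855e-02, -2.06882369e-04]), 'tcp_pos': array([0.29557375, 0.60608336, 0.23742243]), 'ee_rot': array([ 8.48053253e-01,  5.29909894e-01, -9.49881106e-04,  5.32190237e-04]), 'force': array([-0.70524523,  0.24427405,  0.02507088]), 'wrist_torque': array([ 0.00696433, -0.01160459,  0.03264625]), 'width': 0.08829863105379315} 0.0187
{'fx': 447.4552327849153, 'fy': 447.4552327849153, 'cx': 314.1067066466548, 'cy': 235.1895241394645, 'k1': -0.08953884634133334, 'rvec': array([ 1.46142125,  2.28701197, -0.72651603]), 'tvec': array([ 0.25585719, -0.34446912,  1.59326118])}
{'fx': 593.0292120943859, 'fy': 593.0292120943859, 'cx': 325.16619091811776, 'cy': 237.9002640402692, 'k1': -0.06693990125475738, 'rvec': array([ 2.13092944, -2.18813563,  0.11958505]), 'tvec': array([0.01233114, 0.61565082, 1.44250412])}
```

View pics/scene0.png

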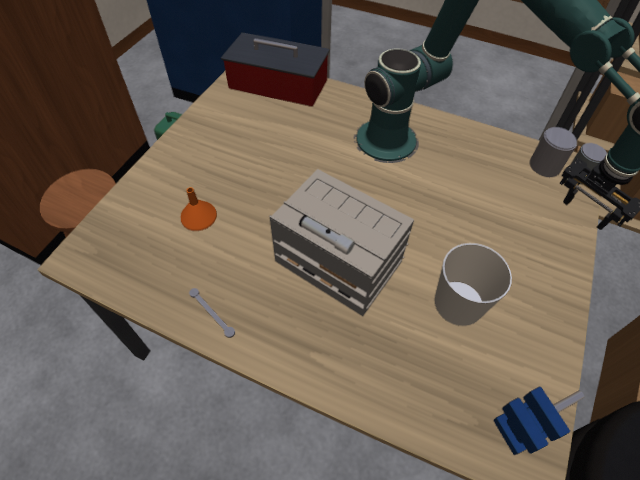

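View pics/top0.png

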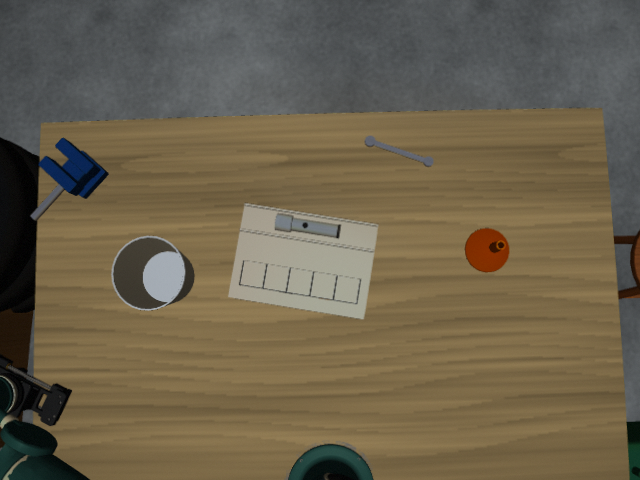

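The stack's cover spans roughly (245,204)–(378,225)–(364,319)–(229,297) in the top view. The row of squares runs from (241,273) to (360,291), the flashlight lies at about (307,226), the pail is on the left and the funnel on the right. I'll enlarge the crop and rectify it.

```bash
cat > h.py <<'E'
import numpy as np,cv2
def P(z):
    K=np.array([[z['fx'],0,z['cx']],[0,z['fy'],z['cy']],[0,0,1.]],float); D=np.array([float(z['k1']),0,0,0,0])
    R=cv2.Rodrigues(np.array(z['rvec'],float))[0]; return K,D,R,np.array(z['tvec'],float)
def undist(z,uv):
    # solve drawn = s*(1+k1 s^2)
    K,D,R,t=P(z); return cv2.undistortPointsIter(np.array(uv,float).reshape(-1,1,2),K,D,None,None,(3,100,1e-10)).reshape(-1,2)
def plane(z,uv,h):
    K,D,R,t=P(z); n=undist(z,uv); r=np.c_[n,np.ones(len(n))]@R; c=-R.T@t
    return c+r*((h-c[2])/r[:,2])[:,None]
def proj(z,X):
    K,D,R,t=P(z); return cv2.projectPoints(np.array(X,float),np.array(z['rvec'],float),t,K,D)[0].reshape(-1,2)
def cloud(z,d,uv):
    K,D,R,t=P(z); n=undist(z,uv); dd=np.array([d[int(v),int(u)] for u,v in uv]); return (np.c_[n,np.ones(len(n))]*dd[:,None]-t)@R
E
python3 - <<'E'
from h import *
z=dict(np.load('top0.npz')); d=z['d']; p=z['p']
pts=[(260,250),(300,262),(340,270),(270,285),(345,300)]
print(cloud(z,d,pts))
# rectified view at h=.205, 1mm/px
x0,y0=.40,-.15 ; 
c=plane(z,[(245,204),(378,225),(364,319),(229,297)],.205); print(c)
m=c.mean(0);print(m)
S=2 # px/mm... 
W,H=400,300
jj,ii=np.meshgrid(np.arange(W*S),np.arange(H*S))
X=np.stack([m[0]+(H/2-ii/S)/1000,m[1]+(W/2-jj/S)/1000,np.full(ii.shape,.205)],-1).reshape(-1,3)
uv=proj(z,X).reshape(H*S,W*S,2).astype(np.float32)
cv2.imwrite('pics/rect0.png',cv2.remap(p,uv[...,0],uv[...,1],cv2.INTER_CUBIC))
E
```

```text
[[ 0.57330607  0.13986823  0.20336536]
 [ 0.54417258  0.05198661  0.2073381 ]
 [ 0.52425659 -0.03510725  0.20831059]
 [ 0.49583567  0.11934736  0.19995068]
 [ 0.45874478 -0.04420498  0.20437232]]
[[ 0.67679902  0.17176809  0.205     ]
 [ 0.62167492 -0.12202383  0.205     ]
 [ 0.41651446 -0.08424797  0.205     ]
 [ 0.47168357  0.20912578  0.205     ]]
[0.54666799 0.04365552 0.205     ]
```

View pics/rect0.png

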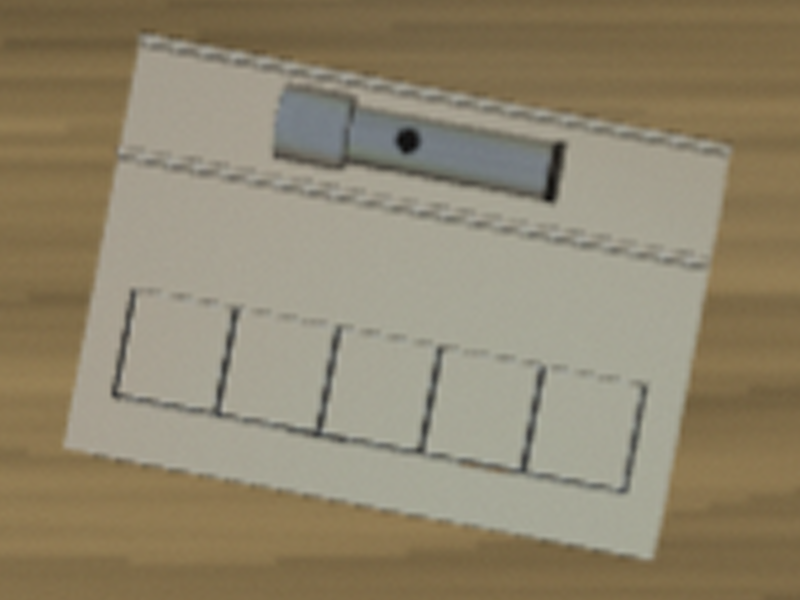

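```bash
cat > go.py <<'E'
import sys,numpy as np
from scipy.spatial.transform import Rotation as Ro
from bench import env
row=np.array([.5014,.0537,.205]); th=np.radians(-10.4)
ex=np.array([np.cos(th),np.sin(th),0]); ey=np.array([-np.sin(th),np.cos(th),0])
def sq(k): return row+k*.052*ey
if __name__=="__main__":
    k=float(sys.argv[1]); z=float(sys.argv[2]); s=env.state(); R=Ro.from_quat(s['ee_rot']).as_matrix()
    T=sq(k); T[2]=z; d=R.T@(T-s['tcp_pos'])
    a=np.arctan2(R[1,0],R[0,0]); e=(np.arctan2(ey[1],ey[0])-a+np.pi/2)%np.pi-np.pi/2
    print('t',s['time'],'d/.25',np.round(d/.25,4),'half',np.round(d/.5,4),'yaw',round(-e/np.pi,4),'F',np.round(s['force'],2),'z',s['tcp_pos'])
E
python3 go.py 2 .25
python3 - <<'E'
from h import *
z=dict(np.load('top0.npz'))
print(plane(z,[(150,272)],.17),plane(z,[(487,250)],.06))
z=dict(np.load('scene0.npz'))
# seam row corners predicted in scene
from go import *
c=[row+a*.027*ex+b*.129*ey for a,b in((1,1),(1,-1),(-1,-1),(-1,1))]
uv=proj(z,c); im=z['p'].copy(); im=cv2.resize(im[150:320,230:450],None,fx=3,fy=3,interpolation=cv2.INTER_CUBIC)
for u in uv: cv2.circle(im,tuple(int(v) for v in ((u-[230,150])*3+1)),4,(0,0,255),1)
cv2.imwrite('pics/sc_chk.png',im)
E
```

```text
t 0.1 d/.25 [-1.2246  1.5967 -0.0476] half [-0.6123  0.7983 -0.0238] yaw -0.0867 F [0.47 0.2  0.61] z [0.2956073  0.60612704 0.23752614]
[[0.53303377 0.39463165 0.17      ]] [[ 0.57239524 -0.40017778  0.06      ]]
```

View pics/sc_chk.png

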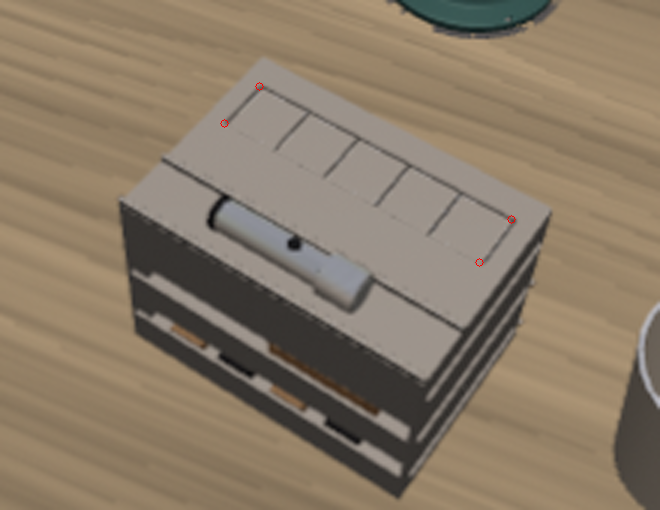

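The row corners I predicted from the top view land on the drawn corners in the scene view: crop pixels (260,86), (225,123), (480,262) and (512,219). Both cameras agree, so I can move.

```bash
python3 -m handwheel '[-0.1,0.14,-0.05,-0.087, -0.25,0.32,-0.08,-0.087, -0.37,0.48,-0.08,-0.087, -0.49,0.64,-0.08,-0.087, -0.61,0.8,-0.08,-0.087]' 1 10; python3 go.py 2 .25
```

```text
time: 0.6
tcp_pos: [0.4047, 0.3875, 0.2575]
ee_rot: [0.768, 0.641, -0.001, 0.0]
force: [2.0, 0.3, -0.1]
width: 0.0502
t 0.6 d/.25 [-0.8286  0.62    0.0314] half [-0.4143  0.31    0.0157] yaw 0.0006 F [ 1.96  0.33 -0.15] z [0.40471831 0.38752398 0.25747578]
```

```bash
python3 -m handwheel '[-0.16,0.12,0,0, -0.32,0.24,0,0, -0.48,0.36,0,0, -0.64,0.48,0.01,0, -0.78,0.585,0.02,0]'; python3 -m handwheel '[0,0,0,0,0,0,0,0,0,0,0,0,0,0,0,0,0,0,0,0]'; python3 go.py 2 .22
```

```text
time: 1.1
tcp_pos: [0.5141, 0.1673, 0.2526]
ee_rot: [0.768, 0.641, -0.001, 0.001]
force: [-0.1, 0.5, -0.1]
width: 0.0104
time: 1.6
tcp_pos: [0.5136, 0.1686, 0.2526]
ee_rot: [0.767, 0.641, -0.001, 0.0]
force: [-0.2, 0.3, -0.2]
width: 0.0006
t 1.6 d/.25 [-0.0447  0.0348  0.1306] half [-0.0224  0.0174  0.0653] yaw 0.0011 F [-0.15  0.29 -0.2 ] z [0.51362802 0.16859731 0.25263349]
```

```bash
python3 -m handwheel '[-0.045,0.035,0.05,0, -0.045,0.035,0.1,0, -0.045,0.035,0.15,0, -0.045,0.035,0.15,0, -0.045,0.035,0.15,0]'; python3 go.py 2 .205
python3 - <<'E'
from bench import capture
import cv2
p,d=capture("wrist"); cv2.imwrite("pics/w1.png",p)
E
```

```text
time: 2.1
tcp_pos: [0.5196, 0.1558, 0.214]
ee_rot: [0.767, 0.641, -0.002, -0.0]
force: [1.1, 0.2, 0.1]
width: 0.0006
t 2.1 d/.25 [0.0013 0.0023 0.0362] half [0.0007 0.0012 0.0181] yaw 0.0011 F [1.09 0.18 0.07] z [0.51956834 0.1557896  0.21404197]
```

View pics/w1.png

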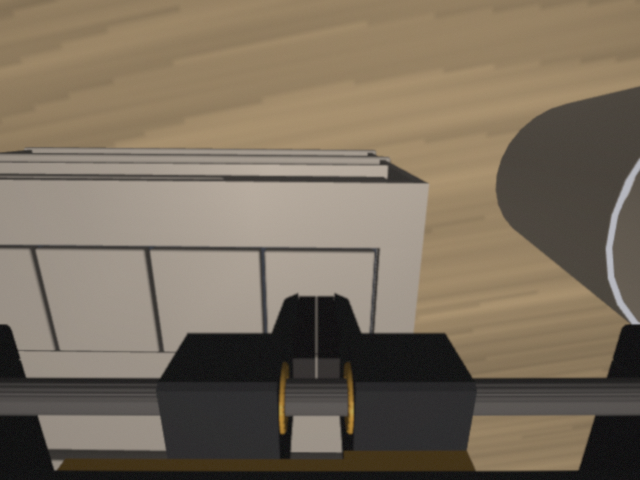

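The shut fingertips, at (317,297), sit over the middle of the end square, which spans x 263–378 and y 248–352. Next I'll feel downwards in small steps.

```bash
python3 -m handwheel '[0.001,0.002,0.01,0, 0.001,0.002,0.02,0, 0.001,0.002,0.024,0, 0.001,0.002,0.028,0, 0.001,0.002,0.028,0]'; python3 go.py 2 .205
```

```text
time: 2.65
tcp_pos: [0.5206, 0.156, 0.2078]
ee_rot: [0.767, 0.641, -0.001, 0.0]
force: [0.2, 0.4, -0.4]
width: 0.0007
t 2.65 d/.25 [-0.0004 -0.0014  0.0111] half [-0.0002 -0.0007  0.0055] yaw 0.0011 F [ 0.17  0.36 -0.42] z [0.52055039 0.15604425 0.20776346]
```

```bash
python3 -m handwheel '[0,0,0.004,0, 0,0,0.006,0, 0,0,0.008,0, 0,0,0.008,0, 0,0,0.008,0]'; python3 go.py 2 .205
```

```text
time: 3.15
tcp_pos: [0.5205, 0.1561, 0.2058]
ee_rot: [0.767, 0.641, -0.001, 0.0]
force: [0.4, 0.4, -0.9]
width: 0.0007
t 3.15 d/.25 [-0.0005 -0.0013  0.003 ] half [-0.0002 -0.0007  0.0015] yaw 0.0011 F [ 0.37  0.4  -0.94] z [0.52052575 0.15605405 0.20575344]
```

```bash
python3 -m handwheel '[0,0,0.003,0, 0,0,0.006,0, 0,0,0.008,0, 0,0,0.008,0, 0,0,0.008,0]'
```

```text
time: 3.65
tcp_pos: [0.5207, 0.1561, 0.2054]
ee_rot: [0.767, 0.641, -0.001, 0.0]
force: [-3.0, -1.5, 7.9]
width: 0.0003
```

```bash
python3 -m handwheel '[0,0,0.003,0, 0,0,0.006,0, 0,0,0.008,0, 0,0,0.008,0, 0,0,0.008,0]'
```

```text
time: 4.15
tcp_pos: [0.5209, 0.1561, 0.2054]
ee_rot: [0.767, 0.641, -0.001, 0.001]
force: [-4.1, -2.2, 10.5]
width: 0.0009
```

Square +2 is rigid, with its surface at z = 0.2054. On to the next one.

```bash
python3 -m handwheel '[0,0,-0.04,0, -0.1,0,-0.04,0, -0.208,0,-0.04,0, -0.208,0,-0.025,0, -0.208,0,-0.01,0]'; python3 go.py 1 .2054
```

```text
time: 4.65
tcp_pos: [0.512, 0.1049, 0.208]
ee_rot: [0.768, 0.641, -0.0, 0.001]
force: [0.4, 0.5, -0.3]
width: 0.0005
t 4.65 d/.25 [-0.0011 -0.0045  0.0105] half [-0.0005 -0.0023  0.0052] yaw 0.0007 F [ 0.43  0.5  -0.32] z [0.51195225 0.10490914 0.20801617]
```

```bash
python3 -m handwheel '[0,-0.004,0.006,0, 0,-0.004,0.01,0, 0,-0.004,0.014,0, 0,-0.004,0.018,0, 0,-0.004,0.018,0]'; python3 go.py 1 .2054
```

```text
time: 5.15
tcp_pos: [0.5108, 0.1057, 0.2054]
ee_rot: [0.767, 0.641, -0.0, 0.0]
force: [-5.7, -0.7, 10.3]
width: 0.0004
t 5.15 d/.25 [-0.0034  0.0006 -0.    ] half [-0.0017  0.0003 -0.    ] yaw 0.0009 F [-5.69 -0.69 10.32] z [0.51079587 0.1057152  0.20539765]
```

Square +1 is rigid too: it stopped at 0.2054 with 10 N. Next is the centre.

```bash
python3 -m handwheel '[0,0,-0.04,0, -0.1,0,-0.04,0, -0.21,0,-0.04,0, -0.21,0,-0.025,0, -0.21,0,-0.01,0]'; python3 go.py 0 .2054
```

```text
time: 5.65
tcp_pos: [0.5019, 0.0544, 0.2081]
ee_rot: [0.768, 0.641, 0.0, 0.001]
force: [0.2, -0.8, -0.4]
width: 0.0003
t 5.65 d/.25 [-0.0029 -0.0016  0.0108] half [-0.0015 -0.0008  0.0054] yaw 0.0006 F [ 0.23 -0.77 -0.45] z [0.50191404 0.05435643 0.20810595]
```

```bash
python3 -m handwheel '[0,-0.003,0.006,0, 0,-0.003,0.01,0, 0,-0.003,0.014,0, 0,-0.003,0.018,0, 0,-0.003,0.018,0]'; python3 go.py 0 .2054
```

```text
time: 6.15
tcp_pos: [0.5011, 0.0554, 0.2054]
ee_rot: [0.767, 0.641, 0.0, 0.0]
force: [-5.3, -0.1, 9.7]
width: 0.0002
t 6.15 d/.25 [-0.0064  0.0023  0.    ] half [-0.0032  0.0011  0.    ] yaw 0.0009 F [-5.35 -0.08  9.71] z [0.50112355 0.05537276 0.20540317]
```

Also rigid. Square -1 next.

```bash
python3 -m handwheel '[0,0,-0.04,0, -0.1,0,-0.04,0, -0.214,0.002,-0.04,0, -0.214,0.002,-0.025,0, -0.214,0.002,-0.01,0]'; python3 go.py -1 .2054
```

```text
time: 6.65
tcp_pos: [0.4925, 0.0027, 0.2081]
ee_rot: [0.768, 0.641, 0.001, 0.0]
force: [0.8, 0.6, 1.0]
width: 0.0007
t 6.65 d/.25 [-0.0011 -0.0019  0.0108] half [-0.0005 -0.0009  0.0054] yaw 0.0005 F [0.77 0.58 1.02] z [0.49251643 0.00273139 0.20811272]
```

```bash
python3 -m handwheel '[0,-0.002,0.006,0, 0,-0.002,0.01,0, 0,-0.002,0.014,0, 0,-0.002,0.018,0, 0,-0.002,0.018,0]'; python3 go.py -1 .2054
```

```text
time: 7.15
tcp_pos: [0.4921, 0.0035, 0.2038]
ee_rot: [0.768, 0.641, 0.001, 0.0]
force: [-2.0, 0.9, 3.2]
width: 0.0006
t 7.15 d/.25 [-0.0036  0.0004 -0.0063] half [-0.0018  0.0002 -0.0032] yaw 0.0006 F [-2.03  0.88  3.22] z [0.49207438 0.0034501  0.20381452]
```

Square -1 gives: it is 1.6 mm down at about 3 N. I'll press it all the way in.

```bash
python3 -m handwheel '[-0.002,0,0.008,0, -0.002,0,0.016,0, -0.002,0,0.024,0, -0.002,0,0.03,0, -0.002,0,0.034,0]'; python3 go.py -1 .1974
```

```text
time: 7.65
tcp_pos: [0.4924, 0.0033, 0.1972]
ee_rot: [0.768, 0.641, 0.002, 0.0]
force: [-7.5, 3.6, 18.2]
width: 0.0004
t 7.65 d/.25 [-0.0031 -0.0009 -0.0008] half [-0.0015 -0.0004 -0.0004] yaw 0.0006 F [-7.46  3.62 18.23] z [0.49237026 0.00326839 0.19719224]
```

It is fully in: 8.2 mm down and bottomed out at 18 N. I'll lift straight up and look.

```bash
python3 -m handwheel '[0,0,-0.01,0, 0,0,-0.03,0, 0,0,-0.06,0, 0,0,-0.12,0, 0,0,-0.2,0]'; python3 -m handwheel '[0,0,-0.1,0, 0,0,-0.3,0, 0,0,-0.5,0, 0,0,-0.6,0, 0,0,-0.6,0]';python3 - <<'E'
from bench import capture
import cv2,numpy as np
for n in ["scene","top"]:
    p,d=capture(n); cv2.imwrite(f"pics/{n}1.png",p); np.savez(f"{n}1.npz",p=p,d=d)
E
```

```text
time: 8.15
tcp_pos: [0.4916, 0.0029, 0.247]
ee_rot: [0.768, 0.641, 0.001, -0.0]
force: [0.3, -0.3, 0.1]
width: 0.0
time: 8.65
tcp_pos: [0.4936, 0.0023, 0.4035]
ee_rot: [0.768, 0.641, 0.005, 0.003]
force: [-0.2, 0.5, 0.7]
width: 0.0006
```

View pics/scene1.png

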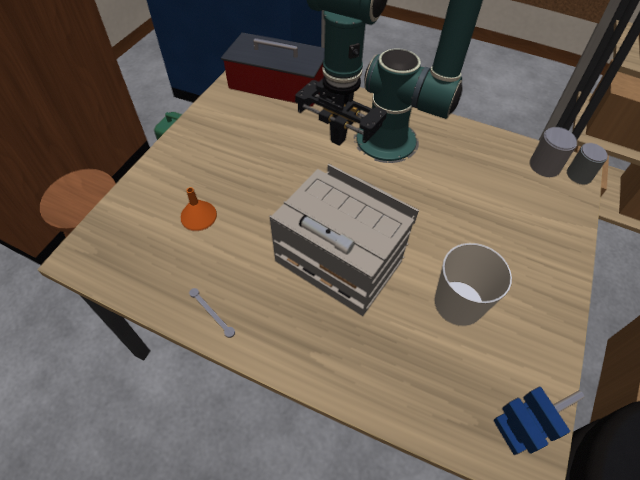

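View pics/top1.png

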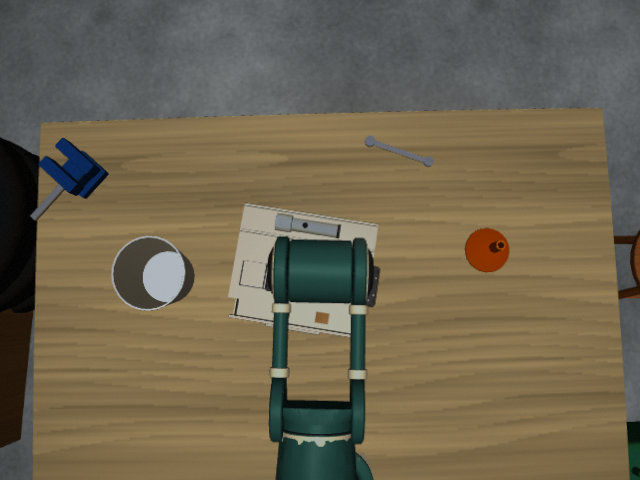

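The tray has sprung out. In the scene view its front board stands clear from (330,170) to (416,213), and the flashlight, funnel and pail look unmoved. I'll hold for a second, then measure.

```bash
python3 -m handwheel '[0,0,-0.02,0,0,0,-0.02,0,0,0,-0.02,0,0,0,-0.02,0,0,0,-0.02,0]'; python3 -m handwheel '[0,0,0,0,0,0,0,0,0,0,0,0,0,0,0,0,0,0,0,0]'
python3 - <<'E'
from bench import capture,camera_params,env
from h import *
from go import row,ex,ey
p,d=capture("scene"); z=camera_params("scene"); p0=np.load('scene0.npz')['p'];p1=np.load('scene1.npz')['p']
for nm,(u0,v0,u1,v1) in dict(flashlight=(298,212,358,252),funnel=(175,182,222,232),pail=(430,240,515,328),row=(300,175,405,240),stack=(268,175,420,310)).items():
    f=lambda a:a[v0:v1,u0:u1].astype(int); print(nm,'vs start',abs(f(p)-f(p0)).mean().round(2),'vs 1s ago',abs(f(p)-f(p1)).mean().round(2))
im=cv2.resize(p[150:320,230:450],None,fx=3,fy=3,interpolation=cv2.INTER_CUBIC)
C=row+.047*ex; C[2]=0
# predicted front board top corners with tray at -50: face x -148.5, z ~138+56
for b in(.143,-.143):
  u=proj(z,[C-.1485*ex+b*ey+[0,0,.194]])[0]; print(u); cv2.circle(im,tuple(int(v) for v in ((u-[230,150])*3+1)),4,(0,0,255),1)
cv2.imwrite('pics/fin.png',im); s=env.state(); print(s['time'],s['tcp_pos'],s['force'])
E
```

```text
time: 9.25
tcp_pos: [0.4915, 0.0024, 0.4021]
ee_rot: [0.768, 0.641, 0.001, 0.0]
force: [0.2, -0.7, -0.2]
width: 0.0005
time: 9.75
tcp_pos: [0.4915, 0.0024, 0.4022]
ee_rot: [0.768, 0.641, 0.001, 0.0]
force: [0.3, 0.4, 0.4]
width: 0.0007
flashlight vs start 4.41 vs 1s ago 0.29
funnel vs start 3.83 vs 1s ago 0.38
pail vs start 3.94 vs 1s ago 0.33
row vs start 11.57 vs 1s ago 0.29
stack vs start 6.88 vs 1s ago 0.32
[418.03152906 209.17935072]
[327.20492527 163.06782902]
9.8 [0.49151366 0.00243917 0.40222551] [-0.25308007  0.1679125   0.18585028]
```

View pics/fin.png

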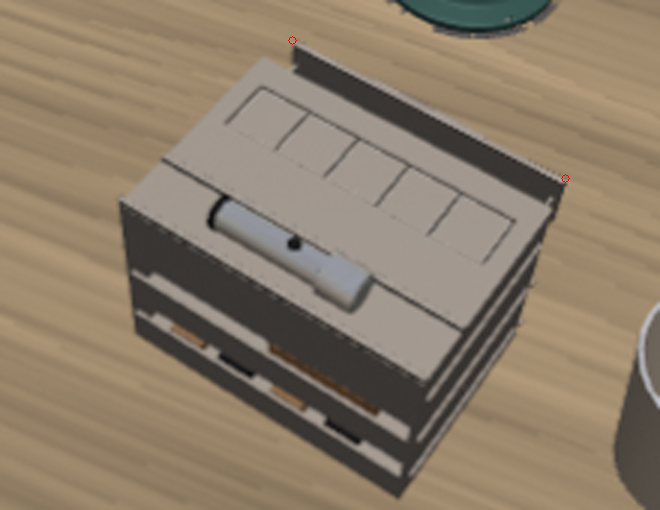

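The tray's front board lies within about a pixel of where a 50 mm slide should put it, at crop pixels (293,41) and (565,179). All the squares look flush. The difference from the first picture is about 4 levels everywhere, so I'll check whether that is only lighting.

Run:
```python
import numpy as np,cv2
a=np.load('scene0.npz')['p'];b=np.load('scene1.npz')['p']
ga,gb=[cv2.cvtColor(x,cv2.COLOR_BGR2GRAY).astype(np.float32) for x in(a,b)]
for nm,(u0,v0,u1,v1) in dict(flashlight=(298,212,358,252),funnel=(175,182,222,232),pail=(430,240,515,328),spanner=(180,280,245,345)).items():
    A,B=ga[v0:v1,u0:u1],gb[v0:v1,u0:u1]; print(nm,np.round(cv2.phaseCorrelate(A,B,cv2.createHanningWindow(A.shape[::-1],cv2.CV_32F))[0],3),(B-A).mean())
```

```text
flashlight [0.038 0.058] 1.8005389
funnel [ 0.003 -0.004] 3.998298
pail [ 0.005 -0.006] 4.0359626
spanner [ 0.022 -0.003] 4.4871006
```

```bash
python3 -c "
from bench import job,env
print(job.job_done(), env.state()['time'])"
```

```text
the job is handed in; nothing more can be done
the job is handed in; nothing more can be done
```

The catch was the square at y = -52, second from the right seen from the robot. I pressed it fully in, the tray sprang out by itself, and the job was handed in at about 9.8 s of the 48 s.

- **Feeling across:** I went from left to right with shut fingers, within a few mm of each centre. Squares +104, +52 and 0 were rigid, all stopping at z = 0.2054 with about 10 N. Square -52 gave 1.6 mm at about 3 N. I did not need to feel square -104.
- **Pressing:** the square bottomed out 8.2 mm in at 18 N, well under the wrist limit. I then lifted straight up to z = 0.40, where the force read zero within noise.
- **Tray:** its front board is within about a pixel of where a 50 mm slide should put it. The picture did not change over the following second.
- **Catch square:** it looks flush again in the scene picture. I judged this by eye and did not measure it.
- **Other objects:** the funnel and pail show image shifts of 0.01 px or less from the start. The flashlight shows 0.07 px, roughly 0.2 mm, which I take to be a shading effect, because the arm never came near it.

No check failed. The last picture was about 4 grey levels different overall from the first, which looks like a lighting change because it also appeared over objects that had not moved.

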